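# Cure resin pieces in the curing lamp

### The job

Start curing the resin flowers that lie in the mould on the lamp's pulled-out tray: with closed fingers push the tray fully home, then switch the lamp on by pressing down the raised far end of its power rocker, and then press in the middle one of the three round timer keys for a moment and let it go. Leave the mould lying on the tray without touching it, press neither of the other two keys, and do not lift or shift anything else on the desk.

Things in the scene. Friction and masses are not known exactly. Their poses are not given: they have to be found in the camera images.
- lamp: white resin-curing lamp, a fixed box 200 (x) x 240 (y) x 92 mm high with a level top. Origin: centre of its underside, on the desk; x points from its front (robot side, where the tray comes out) to its back, y to its left as seen from the robot. On its top at x = -60 mm: three alike round keys at y = +74, +30, -14 mm and the power rocker at y = -78 mm
- tray (a joint): how far the lamp's tray is pulled out, m: 0 = fully home (hard stop), up to 0.10. Slides along the lamp's x with about 2 N friction and stays where it is left
- tray_lip (a point): middle of the front edge of the tray's pull lip, 50 mm above the desk; moves with the tray. Lip: 80 mm wide, 7 thick, juts 27 mm out of the tray's white front plate (168 mm wide, from 8 to 56 mm above the desk). Fully home it lies at x = -135 mm, y = 0 of the lamp. Push along the lamp's +x
- rocker (a joint): angle of the power rocker, rad: 0 = off, the far half stands up and the near half is level; 0.35 = on, the far half pressed down level and the near half up. Needs about 3 N at its far end and stays where it is left
- rocker_far_end (a point): middle of the top edge of the rocker's far end (away from the robot); moves with it. Dark rocker 22 mm wide, two 16 mm halves along the lamp's x meeting in a shallow V at the pivot, which is 95.5 mm above the desk and 15 mm before this point. This point is 5.5 mm above the pivot when off, level with it when on
- key_left (a joint): travel of the left timer key, m: 0 up, 0.004 fully in; it springs back. Takes 2.1 N to start, 4.9 N fully in
- key_left_top (a point): centre of the top of the left round timer key: dark, 18 mm across, stands 6 mm above the lamp's top, pressed straight down; moves with the key
- key_middle (a joint): travel of the middle timer key, m: 0 up, 0.004 fully in; it springs back. Takes 2.1 N to start, 4.9 N fully in
- key_middle_top (a point): centre of the top of the middle round timer key: dark, 18 mm across, stands 6 mm above the lamp's top, pressed straight down; moves with the key
- key_right (a joint): travel of the right timer key, m: 0 up, 0.004 fully in; it springs back. Takes 2.1 N to start, 4.9 N fully in
- key_right_top (a point): centre of the top of the right round timer key: dark, 18 mm across, stands 6 mm above the lamp's top, pressed straight down; moves with the key
- mould: pale grey silicone mould slab with six small flower pieces, 60 x 80 x 12 mm, 70 g, lying loose on the floor of the tray (14 mm above the desk); origin centre of underside
- bead_jar: small clear jar of beads with a metal screw lid, 37 mm wide, 45 mm high, standing on top of the lamp behind its controls; origin centre of underside. Bystander
- resin_bottle: black dropper bottle with white pointed cap, 30 mm wide, 86 mm high, standing on the desk left of the tray; origin centre of underside. Bystander
- pump_bottle: white square pump bottle, 52 mm wide, 163 mm high, standing on the desk left of the lamp; origin centre of underside. Bystander
- pliers: small jewellery pliers with dark red handles, 150 mm long, 11 mm thick, lying on the desk right of the tray; origin under the pivot, jaws to +x. Bystander
- mixing_cup: open grey mixing cup, 48 mm wide, 45 mm high, on the desk left of and before the lamp; origin centre of underside. Bystander
- mug: blue mug, 80 mm wide, 92 mm high, on the desk right of the lamp; origin centre of underside. Bystander
Things that resemble listed ones, but are neither listed nor needed, are in the scene too. There is more than one size of the mould; the one meant has the size given above.

How it is judged (in metres and radians):
On the way, in this order (a step that is already met when the one before it is completed fails the run):
1. the tray is pushed fully home (value of joint tray below 0.004 m), for 0.2 s.
2. the power rocker is switched on (value of joint rocker above 0.2 rad), for 0.2 s.
3. the middle timer key is pressed in (value of joint key_middle above 0.0025 m), for 0.1 s.
At the end, for the whole second after the job is handed in: the tray is within 4 mm of fully home with the mould lying flat inside the lamp (its centre at least 35 mm behind the lamp's front) and at rest, the rocker is on (beyond 0.20 of 0.35 rad), and all three keys are up again (within 1 mm) (value of joint tray below 0.004 m and value of joint rocker above 0.2 rad and value of joint each of key_middle, key_left, key_right below 0.001 m and x of mould in the frame of lamp above -0.065 m and angle between mould's own z axis and vertical below 0.1 rad and linear speed of mould below 0.02 m/s); the robot touches nothing.
It fails at once if the rocker is switched on while the tray is not home (more than 6 mm out) (value of joint rocker above 0.2 rad and value of joint tray above 0.006 m).
It fails at once if the middle key is pressed while the rocker is off (value of joint key_middle above 0.0025 m and value of joint rocker below 0.2 rad).
It fails at once if the left or the right key is pressed in by more than 2 mm (value of joint any of key_left, key_right above 0.002 m).
It fails at once if the mould is touched by the robot, lifted by more than 15 mm or tipped by more than 0.25 rad (contact force between any of the arm, the fingers and mould above 0.5 N or height (world z) of mould above 0.029 m or angle between mould's own z axis and vertical above 0.25 rad).
It fails at once if a bystander (jar, bottles, pliers, cup, mug) is lifted or shifted by more than 20 mm (distance of any of bead_jar, resin_bottle, pump_bottle, pliers, mixing_cup, mug from where it was at the start of the episode above 0.02 m).
It also fails if it takes over 45 s, if anything falls off the work surface, if the arm or the gripper's body presses on something with over 40 N, if the wrist force passes 120 N, or if a joint passes its speed limit or range.

### The arm

A 6-joint arm with a two-finger parallel gripper is mounted at the origin on the work surface. World frame = base frame: x ahead of the robot, y to its left, z up, the work surface at z = 0. Lengths are in mm, angles in degrees, forces in N, time in s.
With the tool pointing down it reaches from about 350 to 850 mm from the base axis. Payload 8.1 kg.
Tool frame: the origin (TCP) lies midway between the tips of the shut fingers; the grasp point (between the pads) lies 19 mm behind it (r.pinch_z is the distance from the TCP to the grasp point, in mm); z points along the fingers, y is the line along which they close (so a half turn about z gives the same grasp; the last joint's range is limited). The gripper opens to 85 mm and grips with 20 to 120 N. Pads are 22 mm wide; open, the fingers measure 114 mm over their backs; the gripper's body (76 mm by 85 mm) begins 54 mm behind the grasp point. The pads swing forward as they close: fully open they stand 13 mm farther back than shut.
Start: joints at [69.305, 7.471, 85.268, -0, 87.261, -4.893], TCP at [163.368, 577.335, 231.292] pointing down, gripper open.
Joint ranges: [-169.43, 169.43], [-51.17, 129.36], [1.28, 143.12], [-76.62, 256.62], [0, 156.53], [-152.29, 152.29]. Speed limits (degrees/s): [136.94, 136.94, 159.86, 180, 180, 180].

### API

Orientations are given as [roll, pitch, yaw] about the fixed x, y, z axes, in that order (R = Rz(yaw) Ry(pitch) Rx(roll)).
In Python, from bench import sensors, optics, job, r gives the robot as it stands.
- The arm moves only by the tool play_rows, never from a script. Its argument "motion" is a list that holds one entry, the list of rows, each a list of 6 numbers: the shift along the tool's x, y, z in cm, then the turn, a rotation vector about the tool's x, y, z in degrees. In form: [[[x, y, z, ax, ay, az], ...]]. A call has 1 to 5 rows; each row is the pose to reach, as a shift and turn from the pose commanded when the call began, along the tool's axes at that moment; what a row does not reach only later rows make up. A row lasts 1/10 s, in which the tool goes at most 50 mm and 8.59 degrees, less where a joint would pass 70% of its speed; a pose out of reach is approached as far as the arm can. A call with a gripper value outside its range is refused whole. "jaw" is the opening, from 0 (shut) to 1 (fully open), set as the call begins (left out, the last holds). The fingers move at their own pace and stop on an object; "squeeze" is the grip in N (left out, the last holds). Time passes only in rows, so rows that repeat a pose let the fingers close. It gives the time, the measured TCP pose, the force, the opening and the grip force at its end, in the units of the state.
- sensors.sense(): the state, without advancing time (a new reading comes with each control period).
- optics.snapshot(name): name is "scene" or "side" or "wrist"; returns a dict with "pixels" (420x560x3 uint8, red, green, blue), "mtx" (3x3 intrinsics, pixels), "R" (3x3) and "t" (3): a world point X has camera coordinates R X + t; the wrist camera has in their place "T_tool_cam" (4x4, takes a point from camera to tool coordinates, whose origin is the TCP and whose axes are the flange's). Camera axes: x right, y down, z forward; pixel columns grow to the right and rows downward; lengths in mm; the calibration is good to about 2 mm. A picture is of the moment at which its call begins: read the wrist's pose just before it. There is no depth.
- job.hand_in(): hands the job in; it is judged then, once.
The state is a dict: "time": time; "joint_pos": joint angles; "qd": joint speeds; "joint_efforts": joint torques, N m; "tool_pos": TCP position; "tcp_rot": TCP orientation; "ft_force": force on the tool from outside, world axes, zero at the start; "wrist_torque": the same for the moment, N m; "finger_gap": finger opening in mm; "grip_force": force on a finger pad.
Only numpy, scipy, OpenCV 4.12 (cv2) and the standard library are available. Lean on these libraries where they do the work, as an engineer would, in place of code of your own. Each camera call takes 0.05 s, during which the arm holds its last target. There are 200 camera calls.

## Working session

There is one attempt and no reset: what is moved stays moved. The work goes in short steps, Python scripts to look and compute and a tool call to move; the robot and the scene stay as the last step left them, time stands still between calls to the robot, and variables do not carry over. Pictures are saved under pics/ and viewed, at most 10 in all, crops included, and the job is handed in when it is done.

Besides the shell and the picture viewer there is one more tool, called after ">>>" in YAML: its name, and indented under it one key for each argument. play_rows: Moves the arm, as the interface text tells. Its arguments: {"type":"object","properties":{"motion":{"type":"array","items":{"type":"array","items":{"type":"array","items":{"type":"number"}}}},"jaw":{"type":"number"},"squeeze":{"type":"number"}},"required":["motion"]}

```bash
mkdir -p pics; python3 - <<'E'
from bench import sensors, optics, job, r
import cv2,pickle
s=sensors.sense();print(s['time'],s['tool_pos'],s['tcp_rot'],s['finger_gap'])
for n in("scene","side"):
    d=optics.snapshot(n);pickle.dump(d,open(f'{n}.pkl','wb'))
    cv2.imwrite(f'pics/{n}0.png',cv2.resize(d['pixels'][:,:,::-1],(800,600),interpolation=cv2.INTER_CUBIC))
    print(n,d['mtx'],d['R'],d['t'])
E
```

```text
0.0 [163.15998225 576.83014427 230.27512478] [-1.79897894e+02 -8.53299973e-03  1.64198444e+02] 85.53856860635955
scene [[489.75661899   0.         282.57016818]
 [  0.         489.75661899 210.07500858]
 [  0.           0.           1.        ]] [[ 0.60803786  0.79375418 -0.01562855]
 [ 0.64872957 -0.50810009 -0.56655471]
 [-0.45764604  0.33434802 -0.8238759 ]] [-293.12030209 -317.17134378 1535.73707743]
side [[513.42798897   0.         276.7958429 ]
 [  0.         513.42798897 208.70597586]
 [  0.           0.           1.        ]] [[ 0.92091228 -0.38974325  0.00455883]
 [-0.29700252 -0.70925634 -0.63933164]
 [ 0.25240857  0.58741437 -0.7689176 ]] [-521.49620945  180.94521839 1102.28932733]
```

View pics/scene0.png

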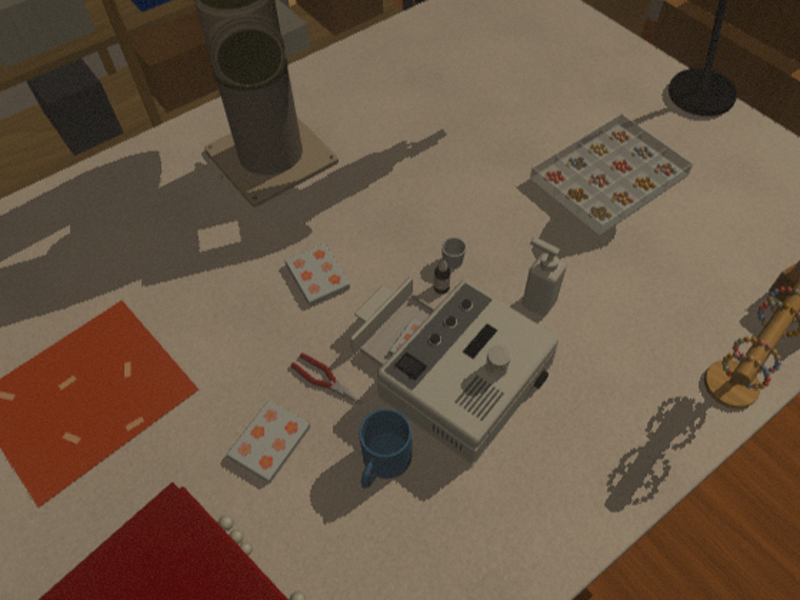

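View pics/side0.png

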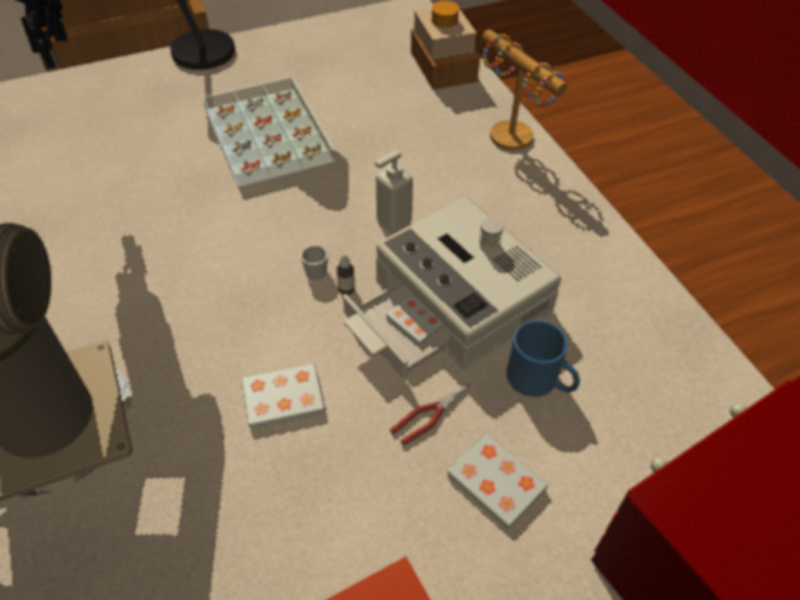

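The scene picture shows the lamp with its keys at about (467,304), (451,321), (435,340) and the rocker at (409,364). In the side picture the keys are at (410,247), (428,264), (445,280) and the rocker at (470,304). Two larger moulds lie loose on the desk; the one meant is in the tray. Next I fit the lamp pose and check it in an enlarged overlay.

```bash
cat > fit.py <<'E'
import pickle,numpy as np,cv2
from scipy.optimize import least_squares
C={n:pickle.load(open(n+'.pkl','rb')) for n in('scene','side')}
def proj(n,X):
    d=C[n];c=np.atleast_2d(X)@d['R'].T+d['t'];p=c@d['mtx'].T;return p[:,:2]/p[:,2:]
def W(p,L):
    L=np.atleast_2d(L);c,s=np.cos(p[2]),np.sin(p[2])
    return np.c_[p[0]+c*L[:,0]-s*L[:,1],p[1]+s*L[:,0]+c*L[:,1],L[:,2]]
L=np.array([[-60,74,98],[-60,30,98],[-60,-14,98],[-60,-78,95.5]],float)
def fit(obs,L=L):
    f=lambda p:np.concatenate([(proj(n,W(p,L))-obs[n]).ravel() for n in obs])
    return least_squares(f,[600,150,0.0],x_scale=[100,100,1])
E
python3 - <<'E'
from fit import *
obs={'scene':(np.array([[467,304],[451,321],[435,340],[409,364]])+.5)*.7-.5,'side':(np.array([[410,247],[428,264],[445,280],[470,304]])+.5)*.7-.5}
s=fit(obs);print(s.x[:2],np.degrees(s.x[2]),s.fun.round(1))
p=s.x;out=[]
for n in obs:
    im=C[n]['pixels'][:,:,::-1]
    c=proj(n,W(p,[-60,0,60]))[0].astype(int);x0,y0=c-[66,100][0]*np.array([1,1])+[0,0]
    k=cv2.resize(im[y0:y0+140,x0:x0+132],None,fx=3,fy=3,interpolation=cv2.INTER_CUBIC)
    k=cv2.convertScaleAbs(k,alpha=1.5)
    P=[[x,y,92] for x in(-100,100) for y in(-120,120)]+[[-100,y,0] for y in(-120,120)]+L.tolist()+[[-60+15,-78,101]]+[[-135-t,0,50] for t in(0,80,100)]
    for q in proj(n,W(p,P)): cv2.circle(k,tuple(int(v) for v in (q-[x0,y0]+.5)*3),2,(0,255,0),-1)
    out.append(k);print(n,x0,y0)
o=np.hstack(out);print(o.shape);cv2.imwrite('pics/ov.png',o)
E
```

```text
[684.78769948 -23.64199689] 12.94984775553811 [-1.3 -0.5 -1.2 -0.5 -1.4 -1.6 -0.5  0.6  1.4 -1.5  0.3 -2.1  0.3 -1.7
  0.8  0.1]
scene 240 174
side 240 135
(420, 792, 3)
```

View pics/ov.png

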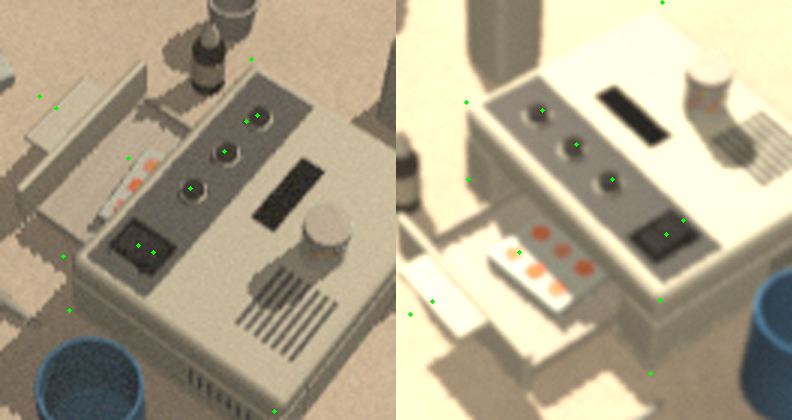

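The overlay shows the fit off by about 2 px. Key caps are at scene crop (260,115), (228,151), (193,187) and side crop (538,112), (573,147), (608,181). The lip front middle is at scene crop (55,109), so the tray is about 80 mm out. Only the mould between the tray walls fits the description, and it is not to be touched. I refit with these pixels.

```bash
python3 - <<'E'
from fit import *
a=np.array([[260,115],[228,151],[193,187],[142,247]])/3+[240,174]-.5
b=np.array([[538-396,112],[573-396,147],[608-396,181],[663-396,236]])/3+[240,135]-.5
s=fit({'scene':a,'side':b});p=s.x;print(p[:2],np.degrees(p[2]),s.fun.round(1))
for n,o in(('scene',a),('side',b)): q=fit({n:o});print(n,q.x[:2],np.degrees(q.x[2]))
# lip front mid
def lip(uv,n):
    f=lambda v:proj(n,W(p,[-135-v[0],v[1],50]))[0]-uv
    return least_squares(f,[80,0]).x
print('tray,y',lip(np.array([55,109])/3+[240,174]-.5,'scene'))
for nm,uv in(('bottle',(208,98)),('cup',(233,5))): 
    print(nm,least_squares(lambda v:proj('scene',W(p,[v[0],v[1],80 if nm=="bottle" else 45]))[0]-(np.array(uv)/3+[240,174]-.5),[-150,100]).x)
np.save('p.npy',p)
P=W(p,[[-280,0,0],[-135-20,0,0],[-60,30,98],[-60+18,-78,101]]);print(P.round(1))
from bench import sensors
from scipy.spatial.transform import Rotation as Ro
st=sensors.sense();R=Ro.from_euler('xyz',st['tcp_rot'],degrees=True)
t=P[0].copy();t[2]=180
print('cm tool',R.inv().apply(t-st['tool_pos'])/10,'turn',R.inv()*Ro.from_euler('xyz',[180,0,180+np.degrees(p[2])],degrees=True) and (R.inv()*Ro.from_euler('xyz',[180,0,180+np.degrees(p[2])],degrees=True)).as_rotvec(degrees=True))
E
```

```text
[683.61543016 -21.80666316] 13.42594482085179 [-0.8 -0.4 -1.1 -0.5 -0.7 -0.2 -0.8 -1.   0.6 -0.7  0.5 -1.2  0.8 -0.9
  0.7 -0.8]
scene [685.92628384 -20.99648902] 13.571496589647435
side [681.12376371 -23.93071922] 13.292978761350014
tray,y [80.27717203 -1.18155686]
bottle [-108.1215139    71.85622166]
cup [-166.5629876   186.95758924]
[[ 411.3  -86.8    0. ]
 [ 532.9  -57.8    0. ]
 [ 618.3   -6.6   98. ]
 [ 660.9 -107.4  101. ]]
cm tool [-41.94214271 -57.09551121   5.1249849 ] turn [ -0.09353786  -0.03215875 -29.22731513]
```

>>> play_rows:
  motion:
    - [[-2.8,-3.8,0,0,0,-7],[-5.6,-7.6,0,0,0,-14],[-8.4,-11.4,0,0,0,-21],[-11.2,-15.2,0,0,0,-29.2],[-14,-19,0,0,0,-29.2]]
  jaw: 0
  squeeze: 30

```text
time: 0.6
tool_pos: [246.3, 354.6, 230.8]
tcp_rot: [-180.0, -0.0, -166.3]
ft_force: [1.0, -0.8, 1.2]
finger_gap: 12.4
grip_force: 0.0
```

```bash
cat > to.py <<'E'
import numpy as np,sys
from bench import sensors
from scipy.spatial.transform import Rotation as Ro
from fit import W
p=np.load('p.npy')
def to(L):
    st=sensors.sense();R=Ro.from_euler('xyz',st['tcp_rot'],degrees=True)
    t=W(p,L)[0]
    print(st['time'],'pos',st['tool_pos'].round(1),st['tcp_rot'].round(1),'F',st['ft_force'].round(1),'gap',round(st['finger_gap'],1))
    print('cm tool',(R.inv().apply(t-st['tool_pos'])/10).round(2),'turn',(R.inv()*Ro.from_euler('xyz',[180,0,180+np.degrees(p[2])],degrees=True)).as_rotvec(degrees=True).round(1))
if __name__=='__main__': to([float(v) for v in sys.argv[1:4]])
E
python3 to.py -270 0 200
```

```text
0.6 pos [246.3 354.6 230.8] [-180.    -0.  -166.3] F [ 1.  -0.8  1.2] gap 12.4
cm tool [ -6.55 -46.8    3.09] turn [-0.  -0.   0.3]
```

>>> play_rows:
  motion:
    - [[-3.3,-3.5,0,0,0,0],[-6.5,-7,0,0,0,0],[-6.5,-12,0,0,0,0],[-6.5,-17,0,0,0,0],[-6.5,-22,0,0,0,0]]

```text
time: 1.1
tool_pos: [360.4, 155.6, 230.8]
tcp_rot: [-180.0, -0.0, -166.6]
ft_force: [1.6, -0.1, 0.0]
finger_gap: -0.3
grip_force: 0.0
```

>>> play_rows:
  motion:
    - [[0,-5,0,0,0,0],[0,-10,0,0,0,0],[0,-15,0,0,0,0],[0,-20,0,0,0,0],[0,-25,1,0,0,0]]

```text
time: 1.6
tool_pos: [418.9, -87.3, 222.6]
tcp_rot: [-179.9, 0.1, -166.6]
ft_force: [0.7, -0.1, 0.5]
finger_gap: 0.0
grip_force: 0.0
```

```bash
python3 to.py -260 0 36
```

```text
1.6 pos [418.9 -87.3 222.6] [-1.799e+02  1.000e-01 -1.666e+02] F [ 0.7 -0.1  0.5] gap 0.0
cm tool [-1.22  0.25 18.66] turn [-0.1  0.1 -0.1]
```

>>> play_rows:
  motion:
    - [[0,0.2,4.5,0,0,0],[0,0.2,9,0,0,0],[0,0.2,13.5,0,0,0],[0,0.2,18,0,0,0],[0,0.2,18.7,0,0,0]]

```text
time: 2.1
tool_pos: [412.6, -81.3, 28.8]
tcp_rot: [179.7, -0.5, -166.6]
ft_force: [-0.8, 0.2, -1.0]
finger_gap: -0.1
grip_force: 0.0
```

```bash
python3 to.py -230 0 36
python3 - <<'E'
from bench import optics
import cv2
d=optics.snapshot('side');cv2.imwrite('pics/side1.png',cv2.resize(d['pixels'][120:320,180:450,::-1],None,fx=2.9,fy=2.9,interpolation=cv2.INTER_CUBIC))
E
```

```text
2.1 pos [412.6 -81.3  28.8] [ 179.7   -0.5 -166.6] F [-0.8  0.2 -1. ] gap -0.1
cm tool [-4.73 -0.49 -0.77] turn [ 0.3 -0.5 -0. ]
```

View pics/side1.png

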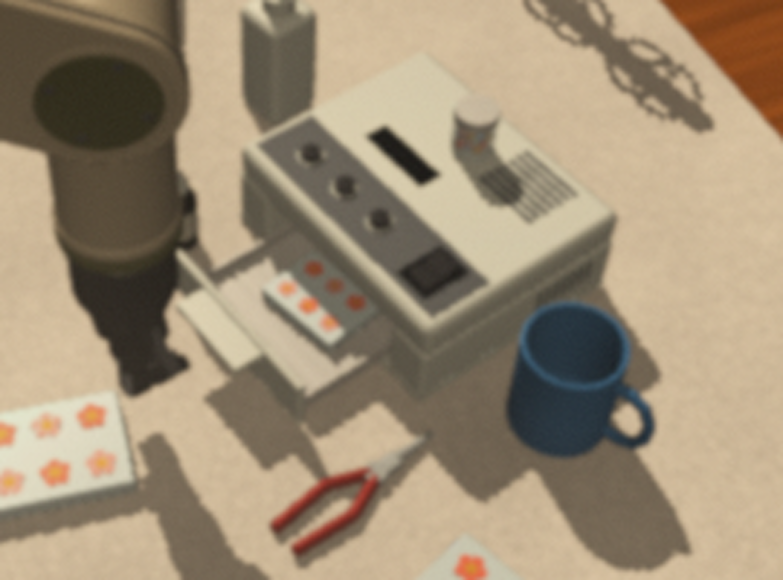

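The picture shows the shut fingers at (150,380), in front of the lip at (218,330), clear of everything. I push from here.

>>> play_rows:
  motion:
    - [[-1,-0.2,0,0,0,0],[-2,-0.3,0,0,0,0],[-3,-0.3,0,0,0,0],[-4,-0.3,0,0,0,0],[-4.5,-0.3,0,0,0,0]]

```text
time: 2.65
tool_pos: [464.1, -75.3, 35.6]
tcp_rot: [-179.9, 0.1, -166.6]
ft_force: [-2.1, -1.1, 1.2]
finger_gap: 0.1
grip_force: 1.1
```

```bash
python3 to.py -146 0 36
```

```text
2.65 pos [464.1 -75.3  35.6] [-1.799e+02  1.000e-01 -1.666e+02] F [-2.1 -1.1  1.2] gap 0.1
cm tool [-8.    0.11 -0.03] turn [-0.1  0.1  0. ]
```

Contact has just begun at about lamp x = -226, as predicted. I push on smoothly.

>>> play_rows:
  motion:
    - [[-0.7,0,0,0,0,0],[-1.6,0,0,0,0,0],[-2.6,0,0,0,0,0],[-3.6,0,0,0,0,0],[-4.4,0,0,0,0,0]]

```text
time: 3.15
tool_pos: [505.7, -64.7, 34.3]
tcp_rot: [180.0, -0.0, -166.6]
ft_force: [-2.2, 0.2, 1.1]
finger_gap: 0.3
grip_force: 1.2
```

>>> play_rows:
  motion:
    - [[-0.8,0,0,0,0,0],[-1.6,0,0,0,0,0],[-2.2,0,0,0,0,0],[-2.7,0,0,0,0,0],[-3,0,0,0,0,0]]

```text
time: 3.65
tool_pos: [534.5, -58.0, 34.3]
tcp_rot: [180.0, -0.0, -166.6]
ft_force: [-2.9, 0.1, 1.6]
finger_gap: 0.1
grip_force: 1.1
```

```bash
python3 to.py -146 0 36
```

```text
3.65 pos [534.5 -58.   34.3] [ 180.    -0.  -166.6] F [-2.9  0.1  1.6] gap 0.1
cm tool [-0.74  0.06 -0.17] turn [ 0. -0. -0.]
```

>>> play_rows:
  motion:
    - [[-0.2,0,0,0,0,0],[-0.4,0,0,0,0,0],[-0.5,0,0,0,0,0],[-0.6,0,0,0,0,0],[-0.6,0,0,0,0,0]]

```text
time: 4.15
tool_pos: [540.1, -56.9, 34.5]
tcp_rot: [-180.0, 0.0, -166.6]
ft_force: [-1.3, 0.9, -2.1]
finger_gap: 0.0
grip_force: 0.8
```

>>> play_rows:
  motion:
    - [[-0.1,0,0,0,0,0],[-0.2,0,0,0,0,0],[-0.2,0,0,0,0,0]]

```text
time: 4.45
tool_pos: [542.2, -56.4, 34.5]
tcp_rot: [-180.0, 0.0, -166.6]
ft_force: [-0.5, 0.4, -1.1]
finger_gap: 0.0
grip_force: 0.7
```

>>> play_rows:
  motion:
    - [[-0.1,0,0,0,0,0],[-0.2,0,0,0,0,0],[-0.2,0,0,0,0,0]]

```text
time: 4.75
tool_pos: [542.5, -56.3, 34.4]
tcp_rot: [180.0, -0.2, -166.6]
ft_force: [-11.8, -2.3, 6.9]
finger_gap: -0.6
grip_force: 5.6
```

>>> play_rows:
  motion:
    - [[-0.1,0,0,0,0,0],[-0.2,0,0,0,0,0],[-0.2,0,0,0,0,0]]

```text
time: 5.05
tool_pos: [542.6, -56.3, 34.3]
tcp_rot: [180.0, -0.4, -166.6]
ft_force: [-21.8, -4.7, 14.7]
finger_gap: -0.4
grip_force: 11.1
```

Hard stop: the position holds at lamp x of about -145 while the force rises to 22 N. I back off and rise.

>>> play_rows:
  motion:
    - [[1,0,0,0,0,0],[3,0,0,0,0,0],[4,0,-4,0,0,0],[4,0,-8,0,0,0],[4,0,-12,0,0,0]]

```text
time: 5.55
tool_pos: [506.9, -64.9, 156.2]
tcp_rot: [-180.0, 0.1, -166.6]
ft_force: [1.1, -0.3, 0.7]
finger_gap: 0.3
grip_force: 0.0
```

>>> play_rows:
  motion:
    - [[-2,-1,-3,0,0,0],[-5,-2,-6,0,0,0],[-8,-3,-8,0,0,0],[-8,-3,-8,0,0,0],[-8,-3,-8,0,0,0]]

```text
time: 6.05
tool_pos: [592.5, -75.5, 234.8]
tcp_rot: [-180.0, 0.1, -166.6]
ft_force: [-0.1, -0.7, -0.8]
finger_gap: -0.3
grip_force: 0.0
```

```bash
python3 to.py -42 -78 130
python3 - <<'E'
from bench import optics,sensors
import cv2,pickle
s=sensors.sense();d=optics.snapshot('wrist');d['st']=s;pickle.dump(d,open('wrist.pkl','wb'))
cv2.imwrite('pics/w1.png',cv2.resize(d['pixels'][:,:,::-1],(800,600),interpolation=cv2.INTER_CUBIC))
E
```

```text
6.05 pos [592.5 -75.5 234.8] [-1.800e+02  1.000e-01 -1.666e+02] F [-0.1 -0.7 -0.8] gap -0.3
cm tool [-5.89 -4.69 10.49] turn [-0.   0.1 -0. ]
```

View pics/w1.png

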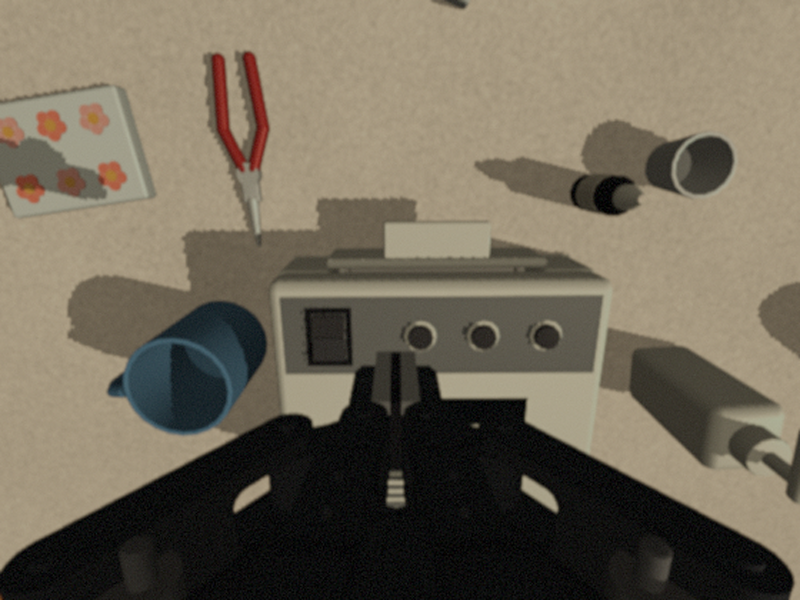

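The wrist picture shows the tray home with its plate against the lamp. The keys, right to left, are at (421,335), (483,335), (546,335), and the rocker housing is centred at (329,336). I use these to refine the targets.

```bash
python3 - <<'E'
from fit import *
from scipy.spatial.transform import Rotation as Ro
d=pickle.load(open('wrist.pkl','rb'));st=d['st'];T=np.array(d['T_tool_cam']);p=np.load('p.npy')
R=Ro.from_euler('xyz',st['tcp_rot'],degrees=True).as_matrix()
o=R@T[:3,3]+st['tool_pos']
print('cam',o.round(0))
for nm,uv,l in(('left',(546,335),L[0]),('mid',(483,335),L[1]),('right',(421,335),L[2]),('rock',(329,336),L[3])):
    q=(np.array(uv)+.5)*.7-.5
    v=R@T[:3,:3]@np.linalg.solve(d['mtx'],[*q,1]);X=o+v*(l[2]-o[2])/v[2]
    c,s=np.cos(p[2]),np.sin(p[2]);D=X-[p[0],p[1],0]
    print(nm,X.round(1),'in lamp',(c*D[0]+s*D[1]).round(1),(-s*D[0]+c*D[1]).round(1),l)
E
```

```text
cam [524. -92. 378.]
left [607.3  34.7  98. ] in lamp -61.1 72.7 [-60.  74.  98.]
mid [617.3  -7.5  98. ] in lamp -61.1 29.3 [-60.  30.  98.]
right [627.3 -49.   98. ] in lamp -61.1 -13.3 [-60. -14.  98.]
rock [ 643.8 -110.6   95.5] in lamp -59.4 -77.1 [-60.  -78.   95.5]
```

Everything agrees within about 1 mm. I go above the rocker's far end.

>>> play_rows:
  motion:
    - [[-2,-1.5,3,0,0,0],[-4,-3,6,0,0,0],[-6,-4.6,9,0,0,0],[-6,-4.6,11,0,0,0],[-6,-4.6,12,0,0,0]]

```text
time: 6.6
tool_pos: [657.9, -105.8, 110.0]
tcp_rot: [179.8, -0.3, -166.6]
ft_force: [-0.4, -0.3, -0.5]
finger_gap: -0.1
grip_force: 0.0
```

>>> play_rows:
  motion:
    - [[0,0,0,0,0,0],[0,0,0,0,0,0]]

```text
time: 6.8
tool_pos: [660.6, -106.0, 115.6]
tcp_rot: [-180.0, 0.0, -166.6]
ft_force: [0.1, -0.2, 0.1]
finger_gap: 0.3
grip_force: 0.0
```

```bash
python3 to.py -41 -78 95
```

```text
6.8 pos [ 660.6 -106.   115.6] [-180.     0.  -166.6] F [ 0.1 -0.2  0.1] gap 0.3
cm tool [-0.09 -0.14  2.06] turn [-0.  0. -0.]
```

>>> play_rows:
  motion:
    - [[-0.1,-0.1,0.6,0,0,0],[-0.1,-0.1,1.1,0,0,0],[-0.1,-0.1,1.4,0,0,0],[-0.1,-0.1,1.6,0,0,0],[-0.1,-0.1,1.8,0,0,0]]

```text
time: 7.3
tool_pos: [662.8, -106.8, 97.3]
tcp_rot: [-180.0, 0.1, -166.6]
ft_force: [2.3, 1.5, 4.3]
finger_gap: 0.1
grip_force: 1.6
```

>>> play_rows:
  motion:
    - [[0,0,0.1,0,0,0],[0,0,0.2,0,0,0],[0,0,0.2,0,0,0]]

```text
time: 7.6
tool_pos: [662.6, -106.9, 95.5]
tcp_rot: [-180.0, 0.1, -166.6]
ft_force: [1.9, 1.0, 6.5]
finger_gap: -0.1
grip_force: 3.2
```

>>> play_rows:
  motion:
    - [[0,0,0.1,0,0,0],[0,0,0.15,0,0,0],[0,0,0.15,0,0,0],[0,0,0.15,0,0,0]]

```text
time: 8.0
tool_pos: [662.7, -106.9, 95.4]
tcp_rot: [-180.0, 0.1, -166.6]
ft_force: [-3.4, 2.1, 13.1]
finger_gap: 0.1
grip_force: 7.1
```

>>> play_rows:
  motion:
    - [[0,0,-1,0,0,0],[0,0,-3,0,0,0],[0,0,-6,0,0,0],[2,0,-10,0,0,0],[2,4,-13,0,0,0]]

```text
time: 8.5
tool_pos: [632.3, -76.9, 224.7]
tcp_rot: [-179.9, -0.1, -166.9]
ft_force: [1.8, 0.7, 0.8]
finger_gap: -0.1
grip_force: 0.0
```

>>> play_rows:
  motion:
    - [[0,2,0,0,0,0],[0,2,0,0,0,0],[0,2,0,0,0,0]]

```text
time: 8.8
tool_pos: [627.9, -52.8, 221.7]
tcp_rot: [180.0, -0.1, -166.5]
ft_force: [0.1, -0.7, -0.1]
finger_gap: -0.2
grip_force: 0.0
```

```bash
python3 to.py -60.5 29.5 112
python3 - <<'E'
from bench import optics
import cv2,numpy as np
a=optics.snapshot('wrist')['pixels'][120:320,150:450,::-1]
b=optics.snapshot('side')['pixels'][150:260,250:410,::-1]
a=cv2.resize(a,(450,300),interpolation=cv2.INTER_CUBIC);b=cv2.resize(b,(436,300),interpolation=cv2.INTER_CUBIC)
cv2.imwrite('pics/r1.png',np.vstack([a,np.pad(b,((0,0),(0,14),(0,0)))]))
E
```

```text
8.8 pos [627.9 -52.8 221.7] [ 1.800e+02 -1.000e-01 -1.665e+02] F [ 0.1 -0.7 -0.1] gap -0.2
cm tool [-0.12  4.67 10.97] turn [ 0.  -0.1  0. ]
```

View pics/r1.png

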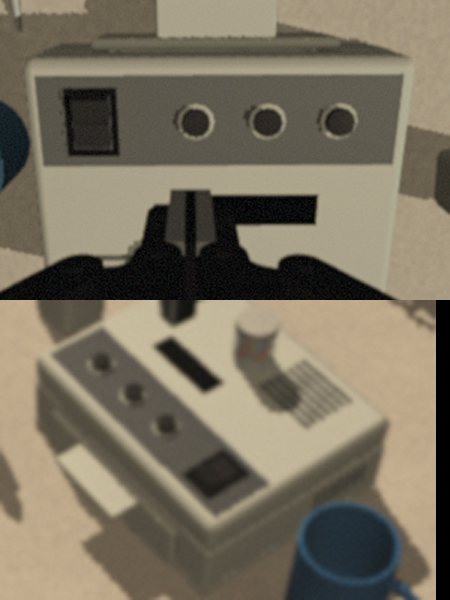

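The rocker held at z = 95.4 while the force rose from 6 to 13 N, which matches the "on" level. The picture shows the tray home, with the keys at (195,121), (267,121), (339,121) in the upper crop. The middle key is next.

>>> play_rows:
  motion:
    - [[-0.1,2.4,3,0,0,0],[-0.1,4.7,6,0,0,0],[-0.1,4.7,9,0,0,0],[-0.1,4.7,10.5,0,0,0],[-0.1,4.7,10.5,0,0,0]]

```text
time: 9.4
tool_pos: [616.4, -7.8, 114.1]
tcp_rot: [179.9, -0.4, -166.6]
ft_force: [-0.3, -0.2, 0.1]
finger_gap: -0.0
grip_force: 0.0
```

>>> play_rows:
  motion:
    - [[0,0,0,0,0,0],[0,0,0,0,0,0]]

```text
time: 9.6
tool_pos: [620.2, -8.0, 120.1]
tcp_rot: [-179.9, 0.2, -166.7]
ft_force: [-0.0, 0.2, 0.1]
finger_gap: 0.4
grip_force: 0.0
```

```bash
python3 to.py -60.5 29.5 94.3
```

```text
9.6 pos [620.2  -8.  120.1] [-179.9    0.2 -166.7] F [-0.   0.2  0.1] gap 0.4
cm tool [0.21 0.14 2.58] turn [-0.1  0.2 -0.1]
```

>>> play_rows:
  motion:
    - [[0.1,0.1,0.6,0,0,0],[0.1,0.1,1.2,0,0,0],[0.1,0.1,1.7,0,0,0],[0.1,0.1,2,0,0,0],[0.1,0.1,2.1,0,0,0]]

```text
time: 10.1
tool_pos: [617.1, -6.5, 96.6]
tcp_rot: [180.0, -0.1, -166.6]
ft_force: [-2.4, -0.5, 3.3]
finger_gap: 0.1
grip_force: 1.5
```

>>> play_rows:
  motion:
    - [[0,0,0.1,0,0,0],[0,0,0.2,0,0,0],[0,0,0.25,0,0,0]]

```text
time: 10.4
tool_pos: [617.5, -6.5, 94.7]
tcp_rot: [180.0, -0.0, -166.6]
ft_force: [-4.2, -0.2, 4.2]
finger_gap: 0.3
grip_force: 2.2
```

>>> play_rows:
  motion:
    - [[0,0,0.1,0,0,0],[0,0,0.1,0,0,0],[0,0,0.1,0,0,0]]

```text
time: 10.7
tool_pos: [617.6, -6.5, 94.1]
tcp_rot: [-180.0, 0.0, -166.6]
ft_force: [-4.4, 0.9, 7.4]
finger_gap: -0.1
grip_force: 3.5
```

>>> play_rows:
  motion:
    - [[0,0,-0.5,0,0,0],[0,0,-2,0,0,0],[0,0,-6,0,0,0],[0,0,-10,0,0,0],[0,0,-13,0,0,0]]

```text
time: 11.2
tool_pos: [618.4, -6.6, 227.5]
tcp_rot: [-179.9, 0.2, -166.6]
ft_force: [1.2, -0.2, -0.7]
finger_gap: 0.1
grip_force: 0.0
```

>>> play_rows:
  motion:
    - [[4,0,0,0,0,0],[8,0,0,0,0,0],[8,0,0,0,0,0],[8,0,0,0,0,0]]

```text
time: 11.6
tool_pos: [539.6, -25.2, 224.5]
tcp_rot: [-180.0, 0.1, -166.6]
ft_force: [0.4, -0.1, 0.7]
finger_gap: -0.1
grip_force: 0.0
```

```bash
python3 - <<'E'
from bench import optics
import cv2,numpy as np
b=optics.snapshot('side')['pixels'][140:270,240:420,::-1]
cv2.imwrite('pics/end.png',cv2.resize(b,None,fx=4,fy=4,interpolation=cv2.INTER_CUBIC))
E
```

```text
(no output)
```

View pics/end.png

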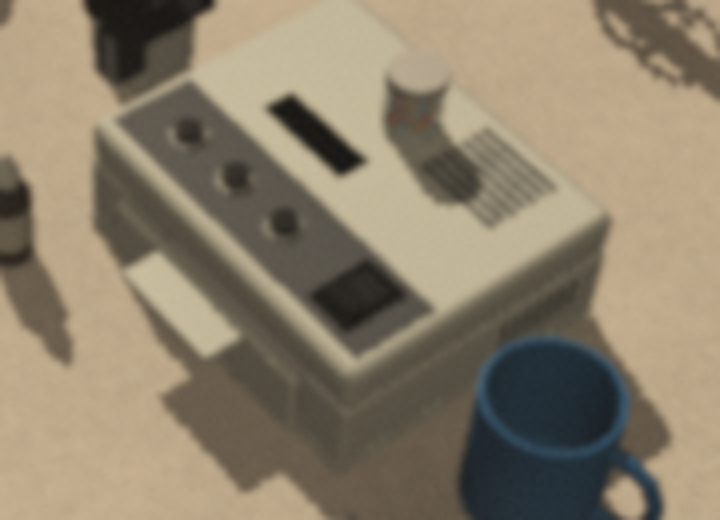

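The picture shows the tray home (lip at (185,305)), the three keys up at (188,132), (235,178), (284,224), the rocker at (357,295), the jar and mug in place, and the arm clear. I hand in.

```bash
python3 -c "
from bench import job
print(job.hand_in())"
```

```text
the job is handed in; nothing more can be done
None
```

I pushed the tray fully home, switched the rocker on, pressed and released the middle key, and handed the job in at about 12 s; forces and pictures matched each step, but no verdict was returned.

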